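# Zero the sharpener's stroke counter and hold the inspection mirror on its sighting pin

### The job

Turn the bar knob on top of the knife sharpener anticlockwise, fully home to its zero stop, to reset the stroke counter. Then swing the spring-return inspection mirror by the upright post on its arm until the small camera on the mirror's base sees the sharpener's ball-headed pin in the middle of the mirror, and finish while still holding the mirror steady at that angle: it springs back if let go. Leave the other things on the counter where they are.

Things in the scene. Friction and masses are not known exactly. Their poses are not given: they have to be found in the camera images.
- counter (a joint): stroke counter's knob: black bar grip 42 x 14 mm, 32 mm high, on a 44 mm disc, on top of the grey knife sharpener (260 x 110 mm, 95 mm high), near the end away from the mirror. Vertical axis. Value in rad: 0 at the zero stop, grows clockwise seen from above, at most 2.2; stays where it is left (friction 0.03 N m). At 0 the bar lies along the sharpener's short side (x axis of sharpener); at value q it is turned q clockwise from that
- counter_grip (a point): point on the knob's axis at the height to grip the bar, 7 mm below its top and 23 mm above the disc's top. Its x axis lies along the bar as it now stands, z is up
- sharpener: knife sharpener, fixed to the counter; origin at the centre of its underside, y along its 260 mm length towards the knob, x across it, z up. The knob's axis is at y = +75 mm, the pin at y = -108 mm
- pin_head (a point): centre of the steel ball (18 mm) on the sighting pin that stands on the sharpener's top at the end opposite to the knob; 118 mm above the counter, the same height as lens and mirror centre
- mirror_centre (a point): centre of the mirror's face, on its vertical hinge axis, 118 mm above the counter. Does not turn with the mirror: its x axis points at the camera's lens, y is 90 degrees anticlockwise of that seen from above, z is up
- lens (a point): front of the inspection camera's lens, on the same steel base (235 x 90 mm) as the mirror, 125 mm from the mirror's centre and at the same height; the camera looks at the mirror's centre
- mirror (a joint): angle in rad of the mirror (72 x 56 mm, black frame 80 x 64 mm) about its upright hinge: 0 at rest, facing the lens; grows anticlockwise seen from above, turning the face towards the sharpener; stop at 1.4. A spring drives it back to 0 with 0.09 N m at 0, rising to 0.3 N m at 1.4
- mirror_post (a point): grip point on the steel post of the mirror's arm: the arm runs 100 mm from the mirror's centre straight out behind it (at joint 0 away from the lens) and ends in an upright round post 14 mm thick whose top is 185 mm above the counter; this point is on the post's axis 163 mm above the counter. The arm, 10 mm thick, joins the post 118 mm above the counter. The post may turn between the fingers
- sight (a point): not a solid thing: the inspection camera's line of sight after the mirror. Origin at the mirror's centre, x axis along the direction in which the camera now looks by way of the mirror, y level. It turns 2 rad per rad of mirror and is at the lens at 0. The pin is in mid view when it lies on this x axis, that is when the mirror's normal halves the angle between lens and pin, seen from the mirror's centre
- stone_case: bystander: black case of a sharpening stone, 150 x 55 x 30 mm, loose; origin under its centre
- mug: bystander: white mug, 80 mm wide, 90 mm high, loose; origin under its centre
- tin: bystander: food tin, 74 mm wide, 100 mm high, loose; origin under its centre
- jar: bystander: jar, 76 mm wide, 100 mm high, loose; origin under its centre
- spray_bottle: bystander: blue spray bottle, 76 mm wide, 235 mm high, loose; origin under its centre

How it is judged:
On the way, in this order (a step that is already met when the one before it is completed fails the run):
1. the counter's knob is turned back to its zero stop (value of joint counter below 0.06 rad), for 0.2 s.
2. the fingers hold the mirror steady with the pin in the middle of the camera's view (y of pin_head in the frame of sight between -0.02 and 0.02 m and x of pin_head in the frame of sight above 0.05 m and contact force between the fingers and mirror above 0.3 N and velocity of joint mirror between -0.05 and 0.05 rad/s), for 0.3 s.
At the end, for the whole second after the job is handed in: the counter's knob within 0.06 rad of its zero stop; the pin's ball within 20 mm, sideways, of the camera's line of sight by way of the mirror; the mirror still (under 0.05 rad/s) and held by the fingers (contact force over 0.3 N) (all of step 2 and value of joint counter below 0.06 rad); the arm keeps its last pose, push and grip.
It fails at once if a bystander (stone case, mug, tin, jar or spray bottle) is moved more than 30 mm (distance of any of stone_case, mug, tin, jar, spray_bottle from where it was at the start of the episode above 0.03 m).
It also fails if it takes over 40 s, if anything falls off the work surface, if the arm or the gripper's body presses on something with over 40 N, if the wrist force passes 120 N, or if a joint passes its speed limit or range.

### The arm

A 6-joint arm with a two-finger parallel gripper is mounted at the origin on the work surface. World frame = base frame: x ahead of the robot, y to its left, z up, the work surface at z = 0. Lengths are in m, angles in rad, forces in N, time in s.
With the tool pointing down it reaches from about 0.35 to 0.975 m from the base axis. Payload 4.9 kg.
Tool frame: the origin (TCP) lies between the finger pads; the fingertips stand 25 mm ahead of it and the grasp point (between the pads) lies 6 mm ahead of it (ctrl.tip_reach is the distance from the TCP to the fingertips, in m); z points along the fingers, y is the direction in which the jaws open and shut (so a half turn about z gives the same grasp; the last joint's range is limited). The gripper opens to 85 mm and grips with 20 to 120 N. Pads are 22 mm wide; open, the fingers measure 114 mm over their backs; the gripper's body (76 mm by 85 mm) begins 54 mm behind the grasp point. The pads swing forward as they close: fully open they stand 13 mm farther back than shut.
Start: joints at [1.159, 0.053, 1.613, -0, 1.476, -0.119], TCP at [0.18, 0.598, 0.256] pointing down, gripper open.
Joint ranges: [-3.01, 3.01], [-1.01, 2.22], [0.06, 2.58], [-1.02, 4.17], [0.09, 2.62], [-3.14, 3.14]. Speed limits (rad/s): [2.57, 2.57, 3.14, 3.14, 3.14, 3.14].

### API

Orientations are given as a rotation vector (axis times angle).
In Python, from station import get_obs, get_image, camera_params, order, ctrl gives the robot as it stands.
- The arm moves only by the tool move_arm, never from a script. Its argument "deltas" is one flat list of numbers, 5 for each row, row after row: the opening, from -1 (shut) to 1 (fully open), so that 0 is half open, then the shift along the tool's x, y, z in m, then the turn about the tool's z in degrees. In form: [fingers, tx, ty, tz, turn, fingers, tx, ty, tz, turn, ...]. A call has 1 to 10 rows; each row is the pose to reach, as a shift and turn from the pose measured when the call began, along the tool's axes at that moment; what a row does not reach only later rows make up. A row lasts 1/10 s, in which the tool goes at most 50 mm and 8.59 degrees, less where a joint would pass 70% of its speed; a pose out of reach is approached as far as the arm can. A call with a gripper value outside its range is refused whole. The fingers move at their own pace and stop on an object; "force" is the grip in N (left out, the last holds). Time passes only in rows, so rows that repeat a pose let the fingers close. It gives the time, the measured TCP pose, the force and the opening at its end, in the units of the state.
- get_obs(): the state, without advancing time (a new reading comes with each control period).
- get_image(name): name is "scene" or "top"; returns the picture (384x512x3 uint8, red, green, blue); there is no depth.
- camera_params(name): a dict with "camera_matrix" (3x3 intrinsics, pixels), "k1" (the pictures are not rectified: a ray, as slopes to the right and down, at radius r is drawn at 1 + k1 r^2 times it, then the intrinsics apply), "extrinsics" (4x4, takes a point from camera to world coordinates). Camera axes: x right, y up, looking along -z (the intrinsics and any distortion apply to the point x, -y, -z); pixel columns grow to the right and rows downward; lengths in m; the calibration is good to about 2 mm. A picture is of the moment at which its call begins. camera_params takes no time and is no camera call.
- order.finish_job(): hands the job in, once; it reports no verdict.
The state is a dict: "t": time; "q": joint angles; "dq": joint speeds; "effort": joint torques, N m; "tool_pos": TCP position; "tool_rot": TCP orientation; "contact_force": force on the tool from outside, world axes, zero at the start; "wrist_torque": the same for the moment, N m; "opening": finger opening in m.
Only numpy, scipy, OpenCV 4.12 (cv2) and the standard library are available. Lean on these libraries where they do the work, as an engineer would, in place of code of your own. Each camera call takes 0.05 s, during which the arm holds its last target. There are 200 camera calls.

## Working session

There is one attempt and no reset: what is moved stays moved. The work goes in short steps, Python scripts to look and compute and a tool call to move; the robot and the scene stay as the last step left them, time stands still between calls to the robot, and variables do not carry over. Pictures are saved under pics/ and viewed, about 8 in all and at most 12, crops included, and the job is handed in when it is done.

Besides the shell and the picture viewer there is one more tool, called after "Emit:" as name(argument=value, ...) on one line, values as JSON. move_arm: Moves the arm, as the interface text tells. Its arguments: {"type":"object","properties":{"deltas":{"type":"array"},"force":{"type":"number"}},"required":["deltas"]}

```bash
mkdir -p pics; ls; cat > h.py <<'E'
import numpy as np, cv2
from station import get_obs, get_image, camera_params, order, ctrl
def K(n):
    p=camera_params(n); return np.array(p["camera_matrix"]),p["k1"],np.array(p["extrinsics"])
def ray(n,u,v):
    k,k1,E=K(n)
    s=cv2.undistortPoints(np.array([[[u,v]]],float),k,np.array([k1,0,0,0.]))[0,0]
    d=E[:3,:3]@np.array([s[0],-s[1],-1]); return E[:3,3],d
def onz(n,u,v,z):
    o,d=ray(n,u,v); return o+d*(z-o[2])/d[2]
def proj(n,P):
    k,k1,E=K(n); c=(np.asarray(P)-E[:3,3])@E[:3,:3]
    s=np.array([c[0],-c[1]])/-c[2]; s=s*(1+k1*(s@s)); return (k@[s[0],s[1],1])[:2]
def tri(u1,u2):
    o1,d1=ray("top",*u1);o2,d2=ray("scene",*u2)
    a=np.linalg.lstsq(np.c_[d1,-d2],o2-o1,rcond=None)[0]
    p,q=o1+a[0]*d1,o2+a[1]*d2; return (p+q)/2,np.linalg.norm(p-q)
def save(n,f,box=None,s=1):
    im=get_image(n)
    np.save("/tmp/"+n+".npy",im)
    im=im[...,::-1]
    if box: im=im[box[1]:box[3],box[0]:box[2]]
    cv2.imwrite("pics/"+f,cv2.resize(im,None,fx=s,fy=s,interpolation=cv2.INTER_CUBIC))
E
python3 - <<'E'
from h import *
save("top","t0.png",s=1.5);save("scene","s0.png",s=1.5)
for n in("top","scene"):print(K(n))
print(get_obs())
E
```

```text
pics
(array([[493.74913328,   0.        , 253.06204693],
       [  0.        , 493.74913328, 191.82270792],
       [  0.        ,   0.        ,   1.        ]]), -0.18594642422318233, array([[ 0.00209544,  0.99197233, -0.12643772,  0.31416356],
       [-0.99992975,  0.00355354,  0.01130769,  0.0136322 ],
       [ 0.01166621,  0.12640514,  0.9919101 ,  1.69315583],
       [ 0.        ,  0.        ,  0.        ,  1.        ]]))
(array([[347.75619488,   0.        , 255.45690883],
       [  0.        , 347.75619488, 190.29669184],
       [  0.        ,   0.        ,   1.        ]]), -0.0062924919472283816, array([[-0.44509169, -0.60173416,  0.66318126,  1.24553292],
       [ 0.89545927, -0.30469097,  0.32452442,  0.37535526],
       [ 0.00678791,  0.73829494,  0.67444385,  0.82241155],
       [ 0.        ,  0.        ,  0.        ,  1.        ]]))
{'t': 0.1, 'q': array([ 1.15901598e+00,  5.33147094e-02,  1.61413572e+00, -1.44348936e-05,
        1.47600389e+00, -1.18994092e-01]), 'dq': array([ 0.00013278, -0.00181515, -0.00300827, -0.00090568,  0.00049582,
       -0.00010717]), 'effort': array([ 4.49236832e-04, -3.94904816e+01, -3.71363211e+01, -1.06559030e-04,
        3.89633817e-03,  9.57401113e-06]), 'tool_pos': array([0.18018221, 0.59793169, 0.25518364]), 'tool_rot': array([-4.58195087e-01, -3.10751879e+00,  2.82741569e-03]), 'contact_force': array([-0.66396454,  0.12388637, -1.00675628]), 'wrist_torque': array([ 0.01573179, -0.02798956, -0.02253354]), 'opening': 0.08521037672111091}
```

View pics/t0.png

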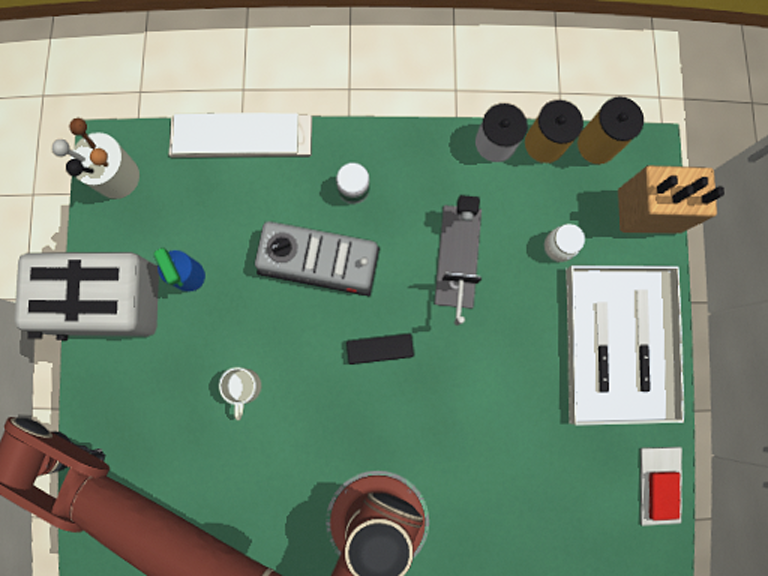

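View pics/s0.png

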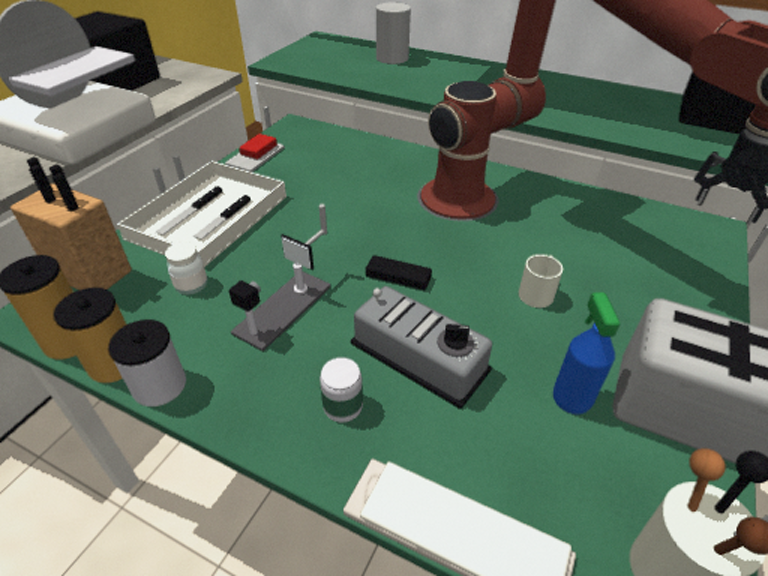

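Top view: knob about (187,164), pin ball (241,175), mirror about (307,185), post foot/top about (307,213). I'll crop both views.

```bash
python3 - <<'E'
from h import *
a=np.load("/tmp/top.npy")[...,::-1];b=np.load("/tmp/scene.npy")[...,::-1]
r=lambda im,x,y,w,h,s:cv2.resize(im[y:y+h,x:x+w],None,fx=s,fy=s,interpolation=cv2.INTER_CUBIC)
A=r(a,165,125,160,95,5); 
cv2.imwrite("pics/c1.png",A)
cv2.imwrite("pics/c2.png",r(b,150,125,185,145,4.3))
E
```

```text
(no output)
```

View pics/c1.png

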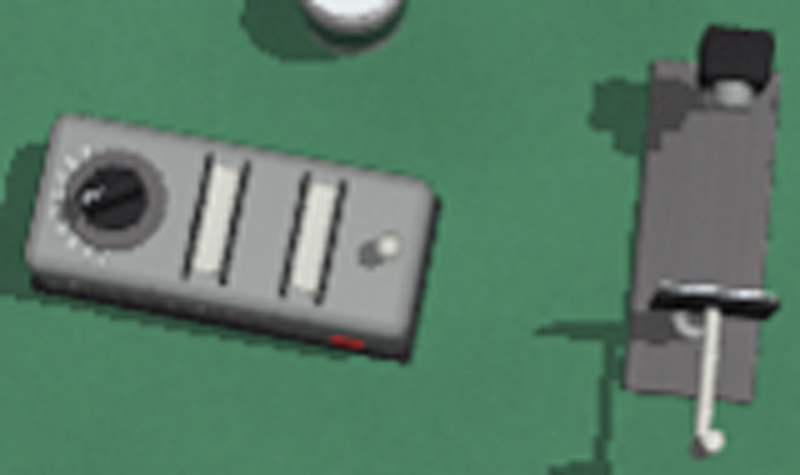

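View pics/c2.png

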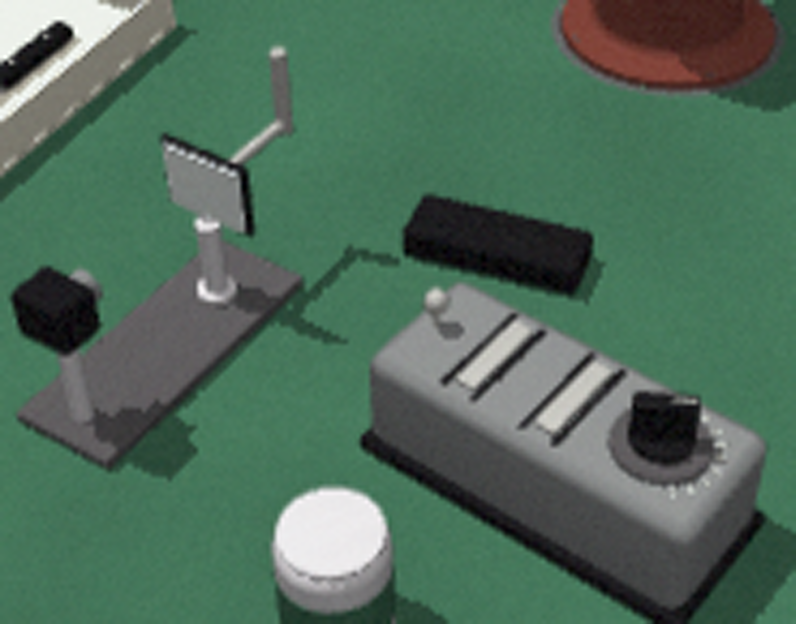

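Top crop: ball (387,244), knob disc (113,199), bar at roughly 60° clockwise from image up; post top (713,438). Scene crop: post top (279,52), ball (437,300). Now triangulating.

```bash
python3 - <<'E'
from h import *
T=lambda x,y:(165+x/5-.4,125+y/5-.4)
S=lambda x,y:(150+x/4.3-.38,125+y/4.3-.38)
for n,p,q in [("pin",(387,244),(437,300)),("posttop",(713,438),(279,52)),("knobtop",(113,197),(666,400)),("disc",(114,200),(662,440)),("lens",(733,95),(88,284)),("mirror c",(714,300),(207,187)),("armpost",(704,440),(285,126))]:
    P,e=tri(T(*p),S(*q)); print(n,P.round(4),round(e,4), "top ray at z:",{z:onz("top",*T(*p),z)[:2].round(4) for z in(.118,.103,.13,.185)})
a=np.load("/tmp/top.npy"); g=a.max(2)[150:180,172:202]
for r in g[6:26]:print(*["%3d"%v for v in r[2:28]])
E
```

```text
pin [0.5746 0.0323 0.1176] 0.0017 top ray at z: {0.118: array([0.5748, 0.0316]), 0.103: array([0.5773, 0.0317]), 0.13: array([0.5729, 0.0314]), 0.185: array([0.5638, 0.0308])}
posttop [ 0.4436 -0.1696  0.1821] 0.0021 top ray at z: {0.118: array([ 0.4496, -0.1783]), 0.103: array([ 0.4509, -0.1802]), 0.13: array([ 0.4486, -0.1769]), 0.185: array([ 0.4438, -0.1702])}
knobtop [0.6029 0.2093 0.1293] 0.002 top ray at z: {0.118: array([0.6053, 0.2097]), 0.103: array([0.608 , 0.2116]), 0.13: array([0.603 , 0.2083]), 0.185: array([0.5929, 0.2014])}
disc [0.607  0.2122 0.0968] 0.001 top ray at z: {0.118: array([0.6033, 0.2091]), 0.103: array([0.606 , 0.2109]), 0.13: array([0.6011, 0.2076]), 0.185: array([0.591 , 0.2007])}
lens [ 0.6727 -0.1918  0.1204] 0.0056 top ray at z: {0.118: array([ 0.6749, -0.1945]), 0.103: array([ 0.6783, -0.1964]), 0.13: array([ 0.6721, -0.1929]), 0.185: array([ 0.6595, -0.1856])}
mirror c [ 0.5392 -0.1798  0.115 ] 0.0014 top ray at z: {0.118: array([ 0.5391, -0.18  ]), 0.103: array([ 0.5413, -0.1819]), 0.13: array([ 0.5374, -0.1785]), 0.185: array([ 0.5296, -0.1718])
[... 1572 characters left out ...]
 109  65  48  44  43  44  45  45  44  42  40  65 103 107 103 105 135 164 162
162 161 178 197 152  84 109 109  97  93  61  55  40  36  35  41  64  94  96 108 105 101 112 158 163 162
161 161 174 186 161 134  94 106 108 111  96  97  92  92  92  93 101 111 108 105 102 110 149 165 161 161
162 160 160 160 162 179 155  92 106 108 108 108 109 110 109 108 110 108 107 106 114 149 164 163 162 161
161 161 161 161 180 206 171 133  90  95 108 109 107 106 106 106 107 102  96 115 153 166 163 162 162 162
162 162 162 162 173 183 160 163 158 134  91  94  99  92  95  95  95 108 145 150 165 163 165 163 162 162
162 163 162 161 161 161 161 167 200 160 136 135 162 141 144 143 143 150 166 165 163 163 163 162 162 163
```

```bash
python3 - <<'E'
from h import *
a=get_image("top").astype(float)*0;b=a*0
for i in range(8): a+=get_image("top");b+=get_image("scene")
a/=8;b/=8;np.save("/tmp/a.npy",a);np.save("/tmp/b.npy",b)
f=lambda im,x,y,w,h,s:cv2.resize(np.clip(255*(im[y:y+h,x:x+w,::-1]/130)**.7,0,255).astype(np.uint8),None,fx=s,fy=s,interpolation=cv2.INTER_CUBIC)
cv2.imwrite("pics/k.png",np.hstack([f(a,174,152,28,26,14),f(b,290,210,28,26,14)]))
E
```

```text
(no output)
```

View pics/k.png

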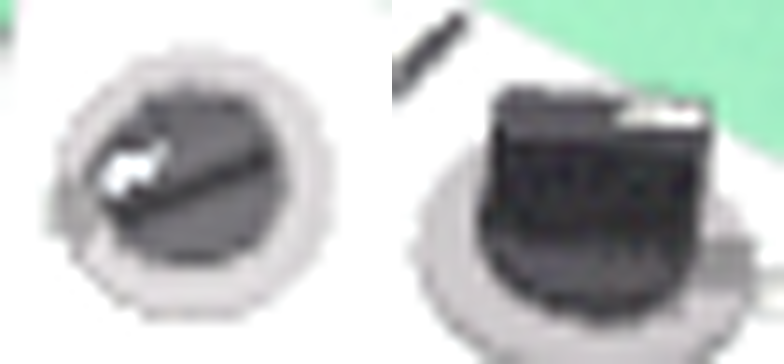

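The bar has a round base. In the top view its lower face is the dark line (125,215)→(268,160). In the scene view its top midline runs (497,112)→(708,114).

```bash
python3 - <<'E'
from h import *
S=lambda x,y:(290+(x-392)/14-.46,210+y/14-.46)
T=lambda x,y:(174+x/14-.46,152+y/14-.46)
for z in(.127,.131,.135):
    p=onz("scene",*S(497,112),z);q=onz("scene",*S(708,114),z);d=p-q
    print(z,p,q,(p+q)/2,np.linalg.norm(d),np.degrees(np.arctan2(d[1],d[0])))
for z in (.105,.13):
  p=onz("top",*T(125,215),z);q=onz("top",*T(268,160),z);d=q-p
  print(z,np.degrees(np.arctan2(d[1],d[0])),p,q)
print("disc",onz("top",*T(193,184),.1))
# mirror solution
pin=np.array([.5747,.032]);
for m,post in(((.539,-.180),(.444,-.170)),):
  m=np.array(m);
  for L in ((.6745,-.1942),):
    l=np.array(L)-m;pp=pin-m
    print("lens dist",np.linalg.norm(l),np.degrees(np.arctan2(l[1],l[0])),"pin",np.degrees(np.arctan2(pp[1],pp[0])),np.linalg.norm(pp))
  a=np.array(post)-m;print("arm",np.linalg.norm(a),np.degrees(np.arctan2(*a[::-1])))
# ground base edges
B=lambda x,y:(165+x/5-.4,125+y/5-.4)
for p in [(655,63),(625,388),(752,402),(778,90)]:print("base",onz("top",*B(*p),.008).round(4))
from scipy.spatial.transform import Rotation as R
o=get_obs();print(R.from_rotvec(o["tool_rot"]).as_matrix().round(3),ctrl.tip_reach)
# blobs
a=np.load("/tmp/a.npy")
E
```

```text
0.127 [0.60926753 0.19133597 0.127     ] [0.5911717  0.22836985 0.127     ] [0.60021961 0.20985291 0.127     ] 0.04121853160630398 -63.95852369543628
0.131 [0.61292732 0.19239445 0.131     ] [0.59493558 0.22921531 0.131     ] [0.60393145 0.21080488 0.131     ] 0.04098144304270822 -63.958523695436284
0.135 [0.61658711 0.19345292 0.135     ] [0.59869946 0.23006077 0.135     ] [0.60764328 0.21175685 0.135     ] 0.040744354479112524 -63.958523695436185
0.105 -68.5151939344097 [0.59800281 0.22672551 0.105     ] [0.6111191  0.19340195 0.105     ]
0.13 -68.51519393440965 [0.59353475 0.22337109 0.13      ] [0.60644457 0.19057209 0.13      ]
disc [0.60630485 0.21152348 0.1       ]
lens dist 0.13624202728967294 -5.982591216035176 pin 80.44128672673814 0.21498485993204264
arm 0.09552486587271403 173.9909940425055
base [ 0.7226 -0.1544  0.008 ]
base [ 0.4934 -0.1313  0.008 ]
base [ 0.484  -0.2191  0.008 ]
base [ 0.704  -0.2409  0.008 ]
[[-0.957  0.289 -0.   ]
 [ 0.289  0.957 -0.   ]
 [ 0.    -0.    -1.   ]] 0.025
```

Emit:
move_arm(deltas=[1,0,0,-0.07,0,1,0,0,-0.07,0,1,-0.519,-0.247,-0.07,48,1,-0.519,-0.247,-0.07,48,1,-0.519,-0.247,-0.07,48,1,-0.519,-0.247,-0.07,48,1,-0.519,-0.247,-0.07,48,1,-0.519,-0.247,-0.07,48,1,-0.519,-0.247,-0.07,48,1,-0.519,-0.247,-0.07,48], force=40)

```text
t: 1.95
tool_pos: [0.4778, 0.3279, 0.3266]
tool_rot: [1.683, 2.653, 0.001]
contact_force: [0.5, 1.6, 0.3]
opening: 0.0851
```

```bash
cat >> h.py <<'E'
from scipy.spatial.transform import Rotation as R
def to(P,yaw_y):  # delta in tool axes to world P, with tool y at yaw_y deg (mod 180)
    o=get_obs();M=R.from_rotvec(o["tool_rot"]).as_matrix()
    cur=np.degrees(np.arctan2(M[1,1],M[0,1])); t=(cur-yaw_y+90)%180-90
    print("t",o["t"],"pos",o["tool_pos"].round(4),"yaw_y",cur.round(1),"delta",(M.T@(np.array(P)-o["tool_pos"])).round(4),"turn",round(t,1),"F",o["contact_force"].round(1),"op",o["opening"].round(4),"q6",o["q"][5].round(2))
E
python3 -c "
from h import *
to((.6055,.211,.2),25)"
```

```text
Traceback (most recent call last):
  File "h.py", line 28, in to
    print("t",o["t"],"pos",o["tool_pos"].round(4),"yaw_y",cur.round(1),"delta",(M.T@(np.array(P)-o["tool_pos"])).round(4),"turn",round(t,1),"F",o["contact_force"].round(1),"op",o["opening"].round(4),"q6",o["q"][5].round(2))
                                                                                                                                                                                 ^^^^^^^^^^^^^^^^^^
AttributeError: 'float' object has no attribute 'round'
```

```bash
sed -i 's/o\["opening"\].round(4)/round(o["opening"],4)/;s/o\["q"\]\[5\].round(2)/round(float(o["q"][5]),2)/' h.py
python3 -c "
from h import *
to((.6055,.211,.2),25)"
```

```text
t 1.95 pos [0.4778 0.3279 0.3266] yaw_y 25.2 delta [-0.1602  0.0656  0.1267] turn 0.2 F [0.5 1.6 0.3] op 0.0851 q6 0.03
```

Emit:
move_arm(deltas=[1,-0.16,0.066,0.04,0,1,-0.16,0.066,0.04,0,1,-0.16,0.066,0.06,0,1,-0.16,0.066,0.06,0,1,-0.16,0.066,0.06,0,1,-0.16,0.066,0.1,0,1,-0.16,0.066,0.127,0,1,-0.16,0.066,0.127,0,1,-0.16,0.066,0.127,0])

```text
t: 2.85
tool_pos: [0.6055, 0.212, 0.2002]
tool_rot: [1.682, 2.653, 0.001]
contact_force: [0.4, -0.7, -0.0]
opening: 0.0853
```

```bash
python3 -c "
from h import *
to((.6055,.211,.133),25)
b=get_image('scene');t=get_image('top')
f=lambda im,x,y,w,h,s:cv2.resize(im[y:y+h,x:x+w,::-1],None,fx=s,fy=s,interpolation=cv2.INTER_CUBIC)
cv2.imwrite('pics/g1.png',np.hstack([f(t,140,110,100,110,4),f(b,250,150,100,110,4)]))"
```

```text
t 2.85 pos [0.6055 0.212  0.2002] yaw_y 25.3 delta [-0.001  -0.0004  0.0672] turn 0.3 F [ 0.4 -0.7 -0. ] op 0.0853 q6 -0.22
```

View pics/g1.png

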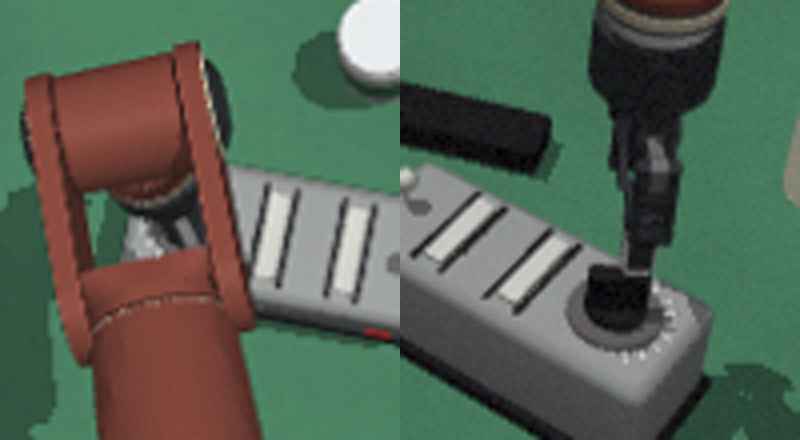

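The picture shows the gripper above the knob, jaws across the bar. Next I lower it and close.

Emit:
move_arm(deltas=[1,0,0,0.04,0,1,0,0,0.067,0,1,0,0,0.067,0,-1,0,0,0.067,0,-1,0,0,0.067,0,-1,0,0,0.067,0,-1,0,0,0.067,0,-1,0,0,0.067,0,-1,0,0,0.067,0], force=25)

```text
t: 3.85
tool_pos: [0.6079, 0.2126, 0.1368]
tool_rot: [1.68, 2.649, 0.009]
contact_force: [1.4, 2.4, 2.1]
opening: 0.0137
```

Emit:
move_arm(deltas=[-1,0,0,0,-8,-1,0,0,0,-16,-1,0,0,0,-24,-1,0,0,0,-32,-1,0,0,0,-40,-1,0,0,0,-46,-1,0,0,0,-50,-1,0,0,0,-50])

```text
t: 4.65
tool_pos: [0.6076, 0.2123, 0.1368]
tool_rot: [0.403, 3.11, 0.004]
contact_force: [-0.7, -1.6, 1.6]
opening: 0.0137
```

```bash
python3 -c "
from h import *
to((.6055,.211,.133),80.3);print(get_obs()['wrist_torque'])"
```

```text
t 4.65 pos [0.6076 0.2123 0.1368] yaw_y 75.2 delta [ 0.0017 -0.0018  0.0038] turn -5.1 F [-0.7 -1.6  1.6] op 0.0137 q6 -1.09
[-0.15690664  0.28698471  0.0476133 ]
```

Emit:
move_arm(deltas=[-1,0,0,0,-3,-1,0,0,0,-6,-1,0,0,0,-9,-1,0,0,0,-9])

```text
t: 5.05
tool_pos: [0.6081, 0.2122, 0.137]
tool_rot: [0.164, 3.13, 0.004]
contact_force: [2.9, -1.7, 0.7]
opening: 0.0135
```

```bash
python3 -c "
from h import *
to((.6055,.211,.133),80.3);print(get_obs()['wrist_torque'])"
```

```text
t 5.05 pos [0.6081 0.2122 0.137 ] yaw_y 84.0 delta [ 0.0025 -0.0014  0.004 ] turn 3.7 F [ 2.9 -1.7  0.7] op 0.0135 q6 -1.25
[-0.07427573 -0.29760831 -1.12878468]
```

Wrist torque is −1.1 N m about the vertical, so the knob is against its stop. Next I release and lift, then look.

Emit:
move_arm(deltas=[1,0,0,0,0,1,0,0,0,0,1,0,0,0,0,1,0,0,-0.04,0,1,0,0,-0.08,0,1,0,0,-0.13,0,1,0,0,-0.13,0])

```text
t: 5.75
tool_pos: [0.6107, 0.2129, 0.2773]
tool_rot: [0.163, 3.115, 0.011]
contact_force: [0.5, 0.6, 1.2]
opening: 0.0856
```

```bash
python3 -c "
from h import *
to((.4425,-.17,.267),110)"
```

```text
t 5.75 pos [0.6107 0.2129 0.2773] yaw_y 84.0 delta [ 0.1275 -0.3984  0.0044] turn -26.0 F [0.5 0.6 1.2] op 0.0856 q6 -1.25
```

Emit:
move_arm(deltas=[1,0.128,-0.398,0,-26,1,0.128,-0.398,0,-26,1,0.128,-0.398,0,-26,1,0.128,-0.398,0,-26,1,0.128,-0.398,0,-26,1,0.128,-0.398,0,-26,1,0.128,-0.398,0,-26,1,0.128,-0.398,0,-26,1,0.128,-0.398,0,-26,1,0.128,-0.398,0,-26])

```text
t: 6.75
tool_pos: [0.441, -0.1716, 0.2715]
tool_rot: [-0.535, 3.072, 0.001]
contact_force: [0.0, 0.9, -0.5]
opening: 0.0856
```

```bash
python3 -c "
from h import *
to((.4425,-.17,.169),110)
b=get_image('scene');t=get_image('top')
f=lambda im,x,y,w,h,s:cv2.resize(im[y:y+h,x:x+w,::-1],None,fx=s,fy=s,interpolation=cv2.INTER_CUBIC)
cv2.imwrite('pics/g2.png',np.hstack([f(t,165,140,80,110,5),f(b,170,100,80,110,5)]))
a=t.max(2)
cv2.imwrite('pics/full.png',t[...,::-1])"
```

```text
t 6.75 pos [ 0.441  -0.1716  0.2715] yaw_y 109.8 delta [0.0004 0.0013 0.1025] turn -0.2 F [ 0.   0.9 -0.5] op 0.0856 q6 -2.45
```

View pics/g2.png

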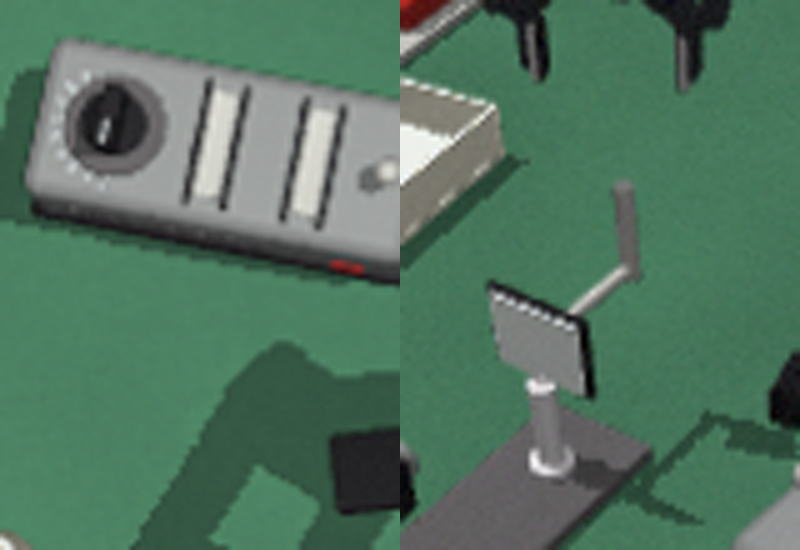

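The knob bar now lies parallel to the slots, along the short side, so it is home. The fingers straddle the post. I'll lower and grip.

Emit:
move_arm(deltas=[1,0,0.001,0.05,0,1,0,0.001,0.1,0,1,0,0.001,0.1,0,-1,0,0.001,0.1,0,-1,0,0.001,0.1,0,-1,0,0.001,0.1,0,-1,0,0.001,0.1,0,-1,0,0.001,0.1,0,-1,0,0.001,0.1,0], force=30)

```text
t: 7.75
tool_pos: [0.4447, -0.1686, 0.1731]
tool_rot: [-0.54, 3.069, -0.0]
contact_force: [1.0, -0.6, 4.8]
opening: 0.0128
```

```bash
python3 -c "
from h import *
from h import R
c=np.array([.542,-.180])
o=get_obs();p=o['tool_pos'][:2];a=p-c;print(np.linalg.norm(a),np.degrees(np.arctan2(a[1],a[0]))%360,o['wrist_torque'])
M=R.from_rotvec(o['tool_rot']).as_matrix()
p0=np.array([.4425,-.170])  # post est rest
for th in (11,22,33,43.5):
    A=np.radians(180-5.8+th); P=c+.1*np.array([np.cos(A),np.sin(A)]); print(th,P); to((*P,.17),110)"
```

```text
0.09795885057836069 173.33102887767092 [-0.05494249  0.01206534  0.06462765]
11 [ 0.44241156 -0.18906326]
t 7.75 pos [ 0.4447 -0.1686  0.1731] yaw_y 110.0 delta [ 0.0092 -0.0184  0.0029] turn -0.0 F [ 1.  -0.6  4.8] op 0.0128 q6 -2.45
22 [ 0.44597063 -0.20789911]
t 7.75 pos [ 0.4447 -0.1686  0.1731] yaw_y 110.0 delta [ 0.0123 -0.0373  0.0029] turn -0.0 F [ 1.  -0.6  4.8] op 0.0128 q6 -2.45
33 [ 0.45305836 -0.22570979]
t 7.75 pos [ 0.4447 -0.1686  0.1731] yaw_y 110.0 delta [ 0.0117 -0.0565  0.003 ] turn -0.0 F [ 1.  -0.6  4.8] op 0.0128 q6 -2.45
43.5 [ 0.46287765 -0.2411527 ]
t 7.75 pos [ 0.4447 -0.1686  0.1731] yaw_y 110.0 delta [ 0.0078 -0.0744  0.0032] turn -0.0 F [ 1.  -0.6  4.8] op 0.0128 q6 -2.45
```

Emit:
move_arm(deltas=[-1,0.005,-0.009,0,0,-1,0.009,-0.018,0,0,-1,0.011,-0.028,0,0,-1,0.012,-0.037,0,0,-1,0.012,-0.047,0,0,-1,0.011,-0.056,0,0,-1,0.01,-0.066,0,0,-1,0.008,-0.074,0,0,-1,0.008,-0.074,0,0,-1,0.008,-0.074,0,0])

```text
t: 8.75
tool_pos: [0.4619, -0.2416, 0.173]
tool_rot: [-0.54, 3.071, -0.001]
contact_force: [-6.1, -1.1, 4.5]
opening: 0.0134
```

```bash
python3 -c "
from h import *
to((.4629,-.2412,.17),110)
b=get_image('scene');t=get_image('top');np.save('/tmp/t2.npy',t);np.save('/tmp/b2.npy',b)
f=lambda im,x,y,w,h,s:cv2.resize(im[y:y+h,x:x+w,::-1],None,fx=s,fy=s,interpolation=cv2.INTER_CUBIC)
cv2.imwrite('pics/g3.png',np.hstack([f(t,285,140,65,90,6),f(b,165,100,65,90,6)]))"
```

```text
t 8.75 pos [ 0.4619 -0.2416  0.173 ] yaw_y 109.9 delta [-0.001   0.0001  0.003 ] turn -0.1 F [-6.1 -1.1  4.5] op 0.0134 q6 -2.56
```

View pics/g3.png

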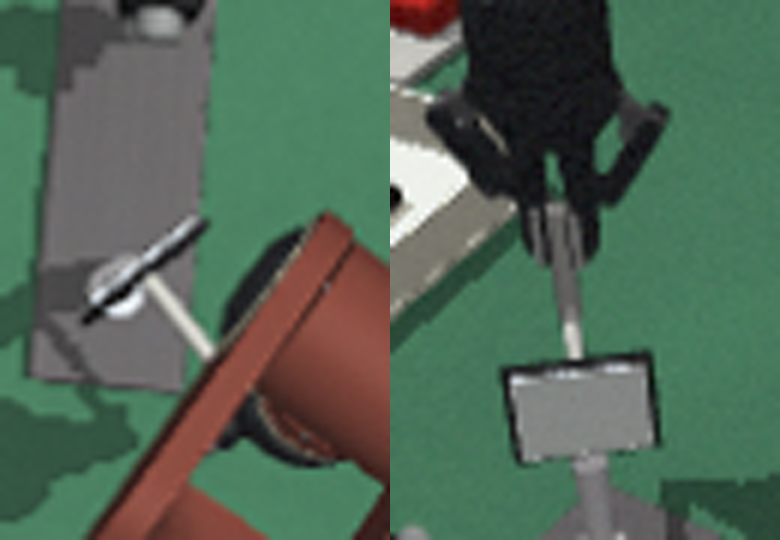

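Held: the mirror frame's top edge runs (85,320)→(205,220) in the top crop, and (507,371)→(650,352) in the scene crop. I'll measure the angle from these.

```bash
python3 - <<'E'
from h import *
t=np.load("/tmp/t2.npy").max(2)
T=lambda x,y:(285+x/6-.42,140+y/6-.42); S=lambda x,y:(165+(x-390)/6-.42,100+y/6-.42)
an=lambda d:np.degrees(np.arctan2(d[1],d[0]))
P,e=tri(T(85,320),S(507,371));Q,f=tri(T(205,220),S(650,352));print("tri",P,Q,e,f,np.linalg.norm(P-Q),an(P-Q)-90)
p=onz("top",*T(85,320),.15);q=onz("top",*T(205,220),.15);print("top z.15",p,q,(p+q)/2,np.linalg.norm(p-q),an(p-q)-90)
p=onz("scene",*S(507,371),.15);q=onz("scene",*S(650,352),.15);print("scene",p,q,(p+q)/2,np.linalg.norm(p-q),an(q-p)-90)
p=onz("top",*T(150,280),.118);q=onz("top",*T(208,352),.118);print("arm",an(p-q))
# dark frame pixels line fit (top view)
ys,xs=np.mgrid[176:194,298:320]
m=t[176:194,298:320]<40
pts=np.c_[xs[m],ys[m]].astype(float);w=[onz("top",u,v,.15)[:2] for u,v in pts]
vx,vy,x0,y0=cv2.fitLine(np.float32(w),cv2.DIST_HUBER,0,.01,.01).ravel();print("fit n",len(w),np.degrees(np.arctan2(vy,vx))+90,x0,y0)
for c in((.542,-.180),(.539,-.180),(.546,-.180),(.542,-.183)):
  pp=np.array([.5747,.032])-c; print(c,"wanted",(an(pp)-5.8)/2)
E
```

```text
tri [ 0.53301508 -0.18383309  0.13400812] [ 0.54153472 -0.17724564  0.16457937] 0.08101961398794534 0.07395320704625603 0.03241265159692544 -232.2885321447952
top z.15 [ 0.50791236 -0.14826946  0.15      ] [ 0.56154479 -0.21272965  0.15      ] [ 0.53472857 -0.18049956  0.15      ] 0.08385436607613024 39.76127223116842
scene [ 0.56514122 -0.2086303   0.15      ] [ 0.51724254 -0.15061668  0.15      ] [ 0.54119188 -0.17962349  0.15      ] 0.07523206680471756 39.54462743337734
arm 38.43687101979258
fit n 21 37.798256 0.52882934 -0.1754219
(0.542, -0.18) wanted 37.71574970549298
(0.539, -0.18) wanted 37.32064336336907
(0.546, -0.18) wanted 38.245159617613226
(0.542, -0.183) wanted 37.7759940059396
```

Estimates of the mirror normal are 37.8–39.8° (chord travelled gives 38.3°), against about 37.6° wanted. I'll trim back about 1 mm and let it settle.

Emit:
move_arm(deltas=[-1,0,0.001,0,0,-1,0,0.001,0,0,-1,0,0.001,0,0,-1,0,0.001,0,0,-1,0,0.001,0,0,-1,0,0.001,0,0,-1,0,0.001,0,0])

```text
t: 9.55
tool_pos: [0.4612, -0.2407, 0.173]
tool_rot: [-0.54, 3.072, -0.003]
contact_force: [-4.4, -1.4, 3.7]
opening: 0.0132
```

```bash
python3 -c "
from h import *
to((.4629,-.2412,.17),110)
a=np.load('/tmp/a.npy');t=np.mean([get_image('top') for _ in range(4)],0)
from h import cv2
print(get_obs()['dq'].round(4))
f=lambda im,x,y,w,h,s:cv2.resize(im[y:y+h,x:x+w,::-1],None,fx=s,fy=s,interpolation=cv2.INTER_CUBIC)
cv2.imwrite('pics/g4.png',np.hstack([f(a,100,70,310,200,1.25),f(t,100,70,310,200,1.25)]))"
```

```text
t 9.55 pos [ 0.4612 -0.2407  0.173 ] yaw_y 109.9 delta [-0.0014 -0.001   0.0031] turn -0.1 F [-4.4 -1.4  3.7] op 0.0132 q6 -2.55
[-0.0017 -0.0011  0.0001 -0.0004  0.0006  0.0004][ WARN:0@3.217] global loadsave.cpp:1063 imwrite_ Unsupported depth image for selected encoder is fallbacked to CV_8U.
```

View pics/g4.png

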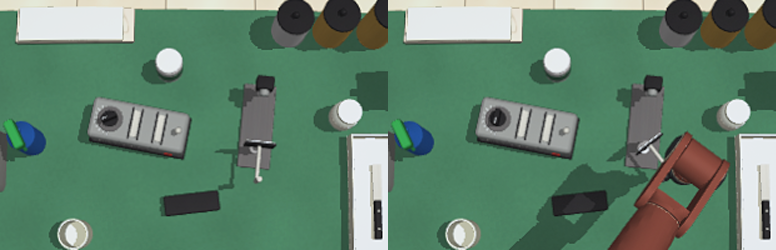

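The before/after view shows the bystanders unmoved, the knob bar along the short side and the mirror turned and held. I'm handing it in.

```bash
python3 -c "
from h import *
print(order.finish_job())"
```

```text
the job is handed in; nothing more can be done
None
```

I turned the counter knob back to its zero stop, then swung the mirror by its post to the angle that should show the pin. I handed the job in at about 10 s with the fingers still holding the post. The hand-in gave no verdict.

- **Knob:** it went anticlockwise by about 55–59° until the wrist torque reached −1.1 N m, which means it was against its stop. In the picture taken after release, the bar lies along the sharpener's short side.
- **Mirror angle:** the wanted direction of the mirror's normal was about 37.6°. My estimates before the last trim disagreed by 2°: 37.8° to 39.8° from the pictures and 38.3° from the gripper's travel. I trimmed back about 1 mm, which is about 0.6°. I did not measure the angle again after that. The allowed error is about 2.7°, so the highest picture estimate leaves roughly 1° to spare.
- **Hold:** the arm was still, and the jaw opening read 13.2 mm on the 14 mm post. The wrist force was about 6 N; finger contact itself was not measured.
- **Bystanders:** the before and after top views show no visible movement of any of the loose items.

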